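# Gauge the wick bores and reject the bad tin

## Robot

A 6-joint arm with a two-finger parallel gripper is mounted at the origin on the work surface. World frame = base frame: x ahead of the robot, y to its left, z up, the work surface at z = 0. Lengths are in m, angles in degrees, forces in N, time in s.
With the tool pointing down it reaches from about 0.3 to 0.75 m from the base axis. Payload 8.5 kg.
Tool frame: the origin (TCP) lies at the very end of the fingers, on their centre line; the grasp point (between the pads) lies grasp_offset behind it (grasp_offset is the distance from the TCP to the grasp point, in m); x points along the fingers, z is the direction in which the jaws open and shut, and the axes are right-handed (so a half turn about x gives the same grasp; the last joint's range is limited). The gripper opens to 85 mm and grips with 20 to 120 N. Pads are 22 mm wide; open, the fingers measure 114 mm over their backs; the gripper's body (76 mm by 85 mm) begins 54 mm behind the grasp point. The pads swing forward as they close: fully open they stand 13 mm farther back than shut.
Start: joints at [-75.82, 21.807, 74.336, -0, 83.858, -12.336], TCP at [0.246, -0.492, 0.231] pointing down, gripper open.
Joint ranges: [-178.18, 178.18], [-50.72, 133.34], [12.68, 142.11], [-81.47, 261.47], [9.98, 163.14], [-165.26, 165.26]. Speed limits (degrees/s): [136.94, 136.94, 180, 180, 180, 180].

## Interface

Orientations are given as a 3x3 rotation matrix whose columns are the frame's x, y, z axes.
In Python, from rig import observe, get_image, close_job, recognise, grasp_offset gives the robot as it stands.
- The arm moves only by the tool drive_tool, never from a script. Its argument "targets" is a list that holds one entry, the list of rows, each a list of 7 numbers: the shift along the tool's x, y, z in units of 50 mm (1.0 is 50 mm), then the turn, a rotation vector about the tool's x, y, z in rad, then the opening, from -1 (shut) to 1 (fully open), so that 0 is half open. A call has 1 to 5 rows; each row shifts and turns the commanded pose from where the row before left it, along the tool's axes as they then stand; what a row does not reach is not made up. A row lasts 1/10 s, in which the tool goes at most 50 mm and 8.59 degrees, less where a joint would pass 70% of its speed; a pose out of reach is approached as far as the arm can. A call is refused whole if a number of a shift passes 1 or a number of a turn 0.15, either way. A call with a gripper value outside its range is refused whole. The fingers move at their own pace and stop on an object; "force" is the grip in N (left out, the last holds). Time passes only in rows, so rows that do not move let the fingers close. It gives the time, the measured TCP pose, the force and the opening at its end, in the units of the state.
- observe(): the state, without advancing time (a new reading comes with each control period).
- get_image(name): name is "scene" or "top" or "wrist"; returns a dict with "image" (480x640x3 uint8, red, green, blue), "fx", "fy", "cx", "cy" (pixels), "k1" (the pictures are not rectified: a ray, as slopes to the right and down, at radius r is drawn at 1 + k1 r^2 times it, then the intrinsics apply), "rvec" (rotation vector, rad) and "tvec" (3), from world to camera coordinates, as OpenCV has them. Camera axes: x right, y down, z forward; pixel columns grow to the right and rows downward; lengths in m; the calibration is good to about 2 mm. A picture is of the moment at which its call begins. There is no depth.
- close_job(): hands the job in, once; it reports no verdict.
Trained networks look in a picture, given as the dict that the camera call returned (one of the last four; its "shot" number tells which), for a name from the list of things; names that differ only in an ending like _2 or _b are one class to them, and where a whole thing is asked for, a point or a joint stands for the part that bears it (a point fixed in the world has none). Each returns a list of dicts, best first, with "p" (0 to 1); they miss things now and then, are a little off and sometimes report something else, mostly with a low value. They report only what shows in the picture. A call takes as long as a camera call. They do not tell look-alikes from the thing itself.
- recognise(label, picture): "at" ([column, row] as shares, 0 to 1, of the picture: columns of its width, rows of its height, amid what is visible of it).
The state is a dict: "time_s": time; "q": joint angles; "qvel": joint speeds; "joint_efforts": joint torques, N m; "position": TCP position; "tool_rot": TCP orientation; "ft_force": force on the tool from outside, world axes, zero at the start; "wrist_torque": the same for the moment, N m; "grip_width": finger opening in m.
Only numpy, scipy, OpenCV 4.12 (cv2) and the standard library are available. Lean on these libraries where they do the work, as an engineer would, in place of code of your own. Each camera call takes 0.05 s, during which the arm holds its last target.

## Task

Two tall tins hold wooden wick cores, and only one of the two bores is full size all the way down. Try the bores gently with the plug gauge from its stand; leave the gauge fully home, down to its collar, in the tin that takes it, and leave that tin standing on the cardboard sheet. Then set the other tin down upright on the floor of the open carton, lowering it all the way before letting go, and leave everything else alone.

Things in the scene. Friction and masses are not known exactly. Their poses are not given: they have to be found in the camera images.
- gauge_center (a point): round steel plug gauge, upright in its stand at the start; the point is half-way up on its axis, z towards the handle. From the bottom: pin 16 mm diameter, 44 mm long, end edge rounded 1.5 mm; collar 28 mm diameter, 6 mm thick; handle (to grip) 22 mm diameter, 56 mm long. 106 mm in all: the point is 53 mm above the pin's end, 9 mm above the collar's underside. 0.14 kg
- stand: wooden block 75 x 75 mm, 52 mm high, fixed, origin at the centre of its underside; the gauge's pin sits loosely in its central 20 mm through hole with the collar on its top
- tin_a_center (a point): one of the two tall plain tins under test, open-topped, 66 mm diameter, 76 mm high, wall 1.8 mm, floor 2 mm, loose, about 0.23 kg with its core; the point is on its axis half-way up (38 mm above its underside). Inside stands a loose square wooden core, 41 x 41 mm, 70 mm high, flat top 4 mm below the rim, with one round upright bore
- tin_b_center (a point): the other tall tin under test: same size, same kind of core, same point. In one tin the bore is 18 mm all the way down; in the other it narrows to 10 mm at 24 mm below the core's top, so the gauge's pin enters 24 mm and stops hard, its collar 20 mm above the core. Which tin is which changes from start to start
- tin_a: the same tin as tin_a_center, origin at the centre of its underside. The bore's mouth is 18 mm with a 1 mm bevel, 5 mm off the core's centre; the core has up to 1.5 mm of play in the tin and is turned any way, so the bore's axis lies 3 to 7 mm off the tin's axis in a direction that is not measured, only seen or felt
- tin_b: the same tin as tin_b_center, origin at the centre of its underside; its bore lies off-centre likewise, in a direction of its own
- mat: fixed flat sheet of cardboard on the table, 620 x 1040 mm, 4 mm thick, origin at the centre of its underside; the tins, stand and carton stand on it, its top 4 mm above the table
- carton: open cardboard carton, fixed, 250 x 200 mm and 75 mm high, walls and floor 5 mm, origin at the centre of its underside, x along its long side; an old shorter tin (58 mm diameter, 60 mm high) stands in it near its +x end, 85 mm from the centre; the -x half is free. The two outer flaps hang outwards beyond its x ends
- carton_floor (a point): centre of the carton's inner floor, 5 mm above its underside, axes as the carton's; a free place for a tin is 50 mm from here towards -x
- mug_center (a point): white mug, bystander, 80 mm diameter, 85 mm high; half-way up
- jar_center (a point): glass jar, bystander, 60 mm diameter, 90 mm high; half-way up
- tin_low_center (a point): low empty brass-coloured tin, bystander, 54 mm diameter, 40 mm high; half-way up
- gauge: the same gauge as gauge_center, origin at the centre of the pin's end
There are look-alikes about, which are no part of the job. Leave any purple look-alike of the tin_a alone.

How it is judged:
By the outcome, as a careful person would: the job done as asked, in the order asked, and still so for the second after the job is handed in, with the robot touching nothing.
It also fails if it takes over 70 s, if anything falls off the work surface, if the arm or the gripper's body presses on something with over 40 N, if the wrist force passes 120 N, or if a joint passes its speed limit or range.

## Working session

There is one attempt and no reset: what is moved stays moved. The work goes in short steps, Python scripts to look and compute and a tool call to move; the robot and the scene stay as the last step left them, time stands still between calls to the robot, and variables do not carry over. Pictures are saved under pics/ and viewed, and the job is handed in when it is done.

Besides the shell and the picture viewer there is one more tool, called after ">>>" by a JSON object that holds its "fn" and its "kwargs", one argument or row to a line. drive_tool: Moves the arm, as the interface text tells. Its arguments: {"type":"object","properties":{"targets":{"type":"array"},"force":{"type":"number"}},"required":["targets"]}

```bash
ls; mkdir -p pics; python3 - <<'E'
from rig import observe,get_image,grasp_offset
import cv2
s=observe();print(s,grasp_offset)
for n in ["scene","top","wrist"]:
    d=get_image(n);cv2.imwrite(f"pics/{n}0.png",d["image"][:,:,::-1]);print(n,{k:v for k,v in d.items() if k!="image"})
E
```

```text
pics
{'time_s': 0.0, 'q': array([-7.58204522e+01,  2.18406180e+01,  7.43838655e+01,  2.49643575e-03,
        8.38562268e+01, -1.23353252e+01]), 'qvel': array([ 0.03178133,  0.05400718,  0.1162872 ,  0.00741798,  0.00177536,
       -0.01808891]), 'joint_efforts': array([-3.04821158e-03, -4.48472714e+01, -2.31281751e+01, -3.91903441e-04,
        4.78551927e-03, -5.05242141e-07]), 'position': array([ 0.24547924, -0.49186961,  0.23072048]), 'tool_rot': array([[-3.03066107e-04,  8.94820653e-01,  4.46425701e-01],
       [ 1.37635330e-03,  4.46425672e-01, -8.94819661e-01],
       [-9.99999007e-01,  3.43249976e-04, -1.36688585e-03]]), 'ft_force': array([-0.26329815,  0.05588287, -0.03864205]), 'wrist_torque': array([-0.02433288, -0.00974465, -0.02792766]), 'grip_width': 0.085314214591614} 0.0187
scene {'fx': 437.6380305869736, 'fy': 437.6380305869736, 'cx': 314.5760517104014, 'cy': 231.96114416191293, 'k1': -0.06159167891259246, 'rvec': array([ 1.95463166,  1.68168227, -0.56544508]), 'tvec': array([-0.19235261, -0.29933931,  1.2874606 ]), 'shot': 1}
top {'fx': 600.5838501400389, 'fy': 600.5838501400389, 'cx': 325.2205682962145, 'cy': 233.480008012281, 'k1': -0.14305943541783248, 'rvec': array([ 2.09451727, -2.15694874,  0.15429382]), 'tvec': array([0.1666005 , 0.42381657, 1.4494759 ]), 'shot': 2}
wrist {'fx': 349.10159043444605, 'fy': 349.10159043444605, 'cx': 320.3965238920047, 'cy': 237.60243891174895, 'k1': -0.039001019001787963, 'rvec': array([-2.46261708,  1.52214194,  0.21844452]), 'tvec': array([-0.54952608, -0.03545259,  0.37960288]), 'shot': 3}
```

View pics/scene0.png

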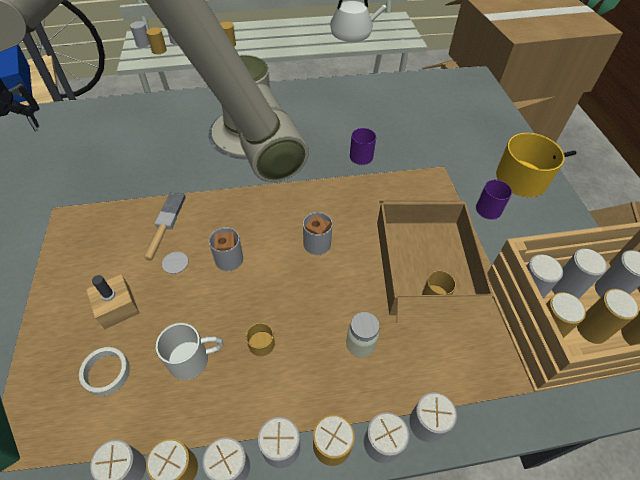

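View pics/top0.png

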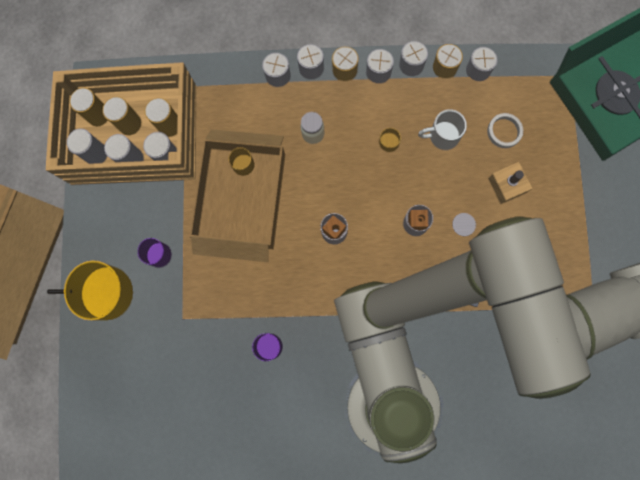

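View pics/wrist0.png

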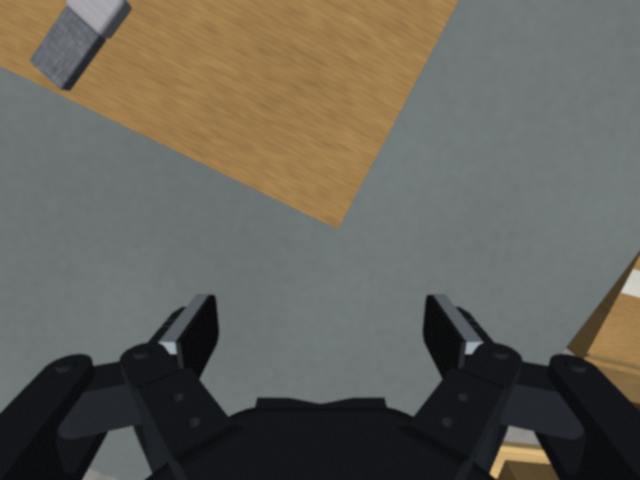

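Scene picture: the two tins with wooden cores are at about (226,248) and (317,232). The gauge in its stand is at (103,290) and the carton at (435,255). The purple tins at (362,146) and (493,199), the lidded tins in the crate and along the front row, the mug, and the brass tin at (260,339) aren't the target. In the top picture the cored tins are at (419,218) and (334,228), the stand at (511,181).

```bash
cat > h.py <<'E'
import numpy as np,cv2
from scipy.spatial.transform import Rotation as R
from scipy.optimize import least_squares
from rig import *
def K(d): return np.array([[d['fx'],0,d['cx']],[0,d['fy'],d['cy']],[0,0,1.]])
def D(d): return np.array([d['k1'],0,0,0,0.])
def proj(d,P): return cv2.projectPoints(np.atleast_2d(np.array(P,float)),d['rvec'],d['tvec'],K(d),D(d))[0][:,0]
def ray(d,uv):
    n=cv2.undistortPoints(np.array([[uv]],float),K(d),D(d))[0,0]
    M=cv2.Rodrigues(d['rvec'])[0]; return -M.T@d['tvec'], M.T@np.array([n[0],n[1],1.])
def atz(d,uv,z):
    o,v=ray(d,uv); return o+v*(z-o[2])/v[2]
def tri(ds,uvs):
    A=np.zeros((3,3));b=np.zeros(3)
    for d,u in zip(ds,uvs):
        o,v=ray(d,u);v/=np.linalg.norm(v);P=np.eye(3)-np.outer(v,v);A+=P;b+=P@o
    return np.linalg.solve(A,b)
def save(d,name,crop=None,s=1):
    im=d['image'][:,:,::-1]
    if crop: x0,y0,x1,y1=crop; im=im[y0:y1,x0:x1]
    cv2.imwrite('pics/'+name+'.png',cv2.resize(im,None,fx=s,fy=s,interpolation=cv2.INTER_CUBIC))
E
python3 - <<'E'
from h import *
s=get_image('scene');t=get_image('top')
for l in ['gauge_center','stand','tin_a_center','tin_a','carton','carton_floor']:
    for n,d in (('s',s),('t',t)):
        print(l,n,[(round(float(r['at'][0]*640),1),round(float(r['at'][1]*480),1),round(float(r['p']),2)) for r in recognise(l,d)[:5]])
save(s,'s_tins',(190,190,350,290),5); save(t,'t_tins',(300,150,560,250),3);save(s,'s_gauge',(70,260,150,340),7)
save(t,'t_carton',(180,120,300,270),4)
E
```

```text
gauge_center s [(101.6, 284.9, 0.68)]
gauge_center t [(516.2, 175.7, 0.5)]
stand s [(112.6, 305.2, 0.62)]
stand t [(505.3, 184.5, 0.57), (442.7, 130.3, 0.26)]
tin_a_center s [(493.8, 199.3, 0.93), (363.8, 146.3, 0.88), (318.6, 237.2, 0.72), (100.5, 286.3, 0.48), (431.1, 259.1, 0.34)]
tin_a_center t [(268.8, 345.1, 0.81), (339.6, 238.1, 0.75), (157.1, 252.9, 0.67), (235.4, 199.5, 0.65)]
tin_a s [(493.9, 197.2, 0.72), (318.1, 236.6, 0.6), (360.8, 145.0, 0.57), (226.9, 254.1, 0.56), (428.3, 260.6, 0.41)]
tin_a t [(267.1, 346.5, 0.86), (334.8, 235.9, 0.76), (153.1, 252.1, 0.67), (416.6, 229.9, 0.57), (388.6, 138.0, 0.33)]
carton s [(431.7, 260.7, 0.94)]
carton t [(236.1, 198.8, 0.64), (311.4, 129.8, 0.32)]
carton_floor s [(430.8, 258.4, 0.9)]
carton_floor t [(235.4, 197.5, 0.87), (389.3, 138.5, 0.33)]
```

View pics/t_tins.png

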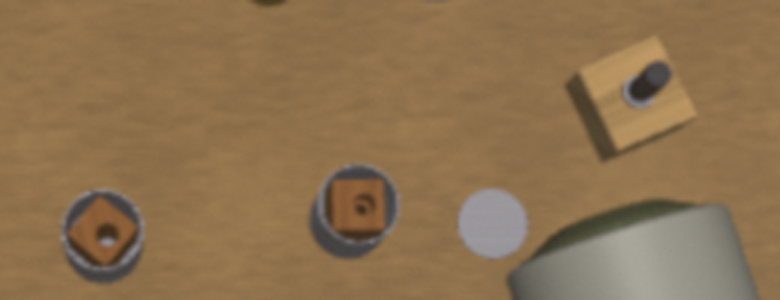

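View pics/s_gauge.png

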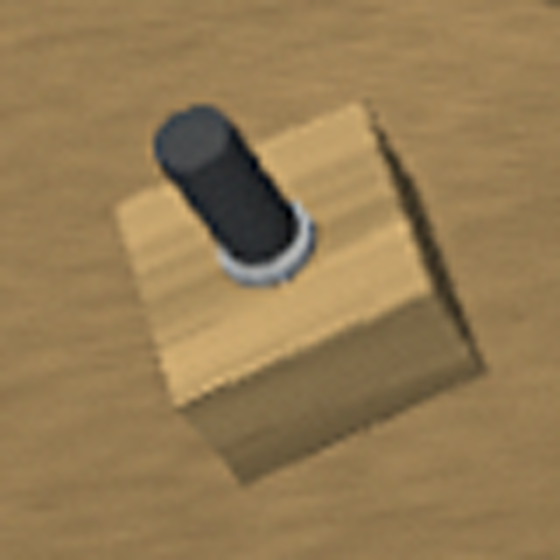

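View pics/s_tins.png

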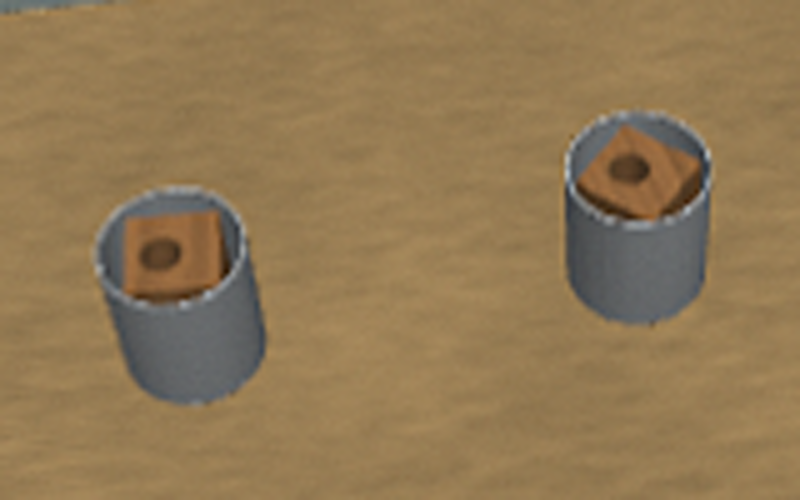

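View pics/t_carton.png

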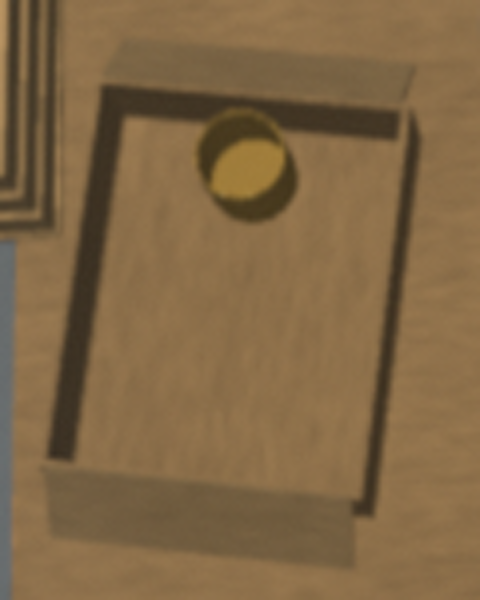

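```bash
python3 - <<'E'
from h import *
s=get_image('scene');t=get_image('top')
f=lambda x,y,x0,y0,k:((x+.5)/k-.5+x0,(y+.5)/k-.5+y0)
gs=f(193,138,70,260,7);gt=f(657,71,300,150,3)
print('gauge',tri([s,t],[gs,gt]),atz(s,gs,.118),atz(t,gt,.118))
gs=f(268,248,70,260,7);gt=f(640,92,300,150,3)
print('collar',atz(s,gs,.062),atz(t,gt,.062))
for nm,ss,tt in (('L_top(far y+)',f(639,169,190,190,5),f(103,230,300,150,3)),('R_top',f(171,246,190,190,5),f(358,204,300,150,3))):
    print(nm,tri([s,t],[ss,tt]),atz(s,ss,.08),atz(t,tt,.08))
for nm,ss,tt in (('Lbore',f(629,169,190,190,5),f(108,236,300,150,3)),('Rbore',f(161,255,190,190,5),f(365,206,300,150,3))):
    print(nm,tri([s,t],[ss,tt]),atz(s,ss,.076),atz(t,tt,.076))
# carton: bottom inner corners from t crop (x4 from 180,120)
for c in ((120,115),(400,138),(355,497),(75,460)): print('cart floor corner?',atz(t,f(*c,180,120,4),.009))
for c in ((103,87),(412,110),(360,500),(48,463)): print('cart top?',atz(t,f(*c,180,120,4),.079))
E
```

```text
gauge [ 0.54648773 -0.31543592  0.11927273] [ 0.54559827 -0.31619882  0.118     ] [ 0.54678691 -0.31569582  0.118     ]
collar [ 0.5485585  -0.31544394  0.062     ] [ 0.54382636 -0.31754687  0.062     ]
L_top(far y+) [0.43858273 0.13221979 0.07769177] [0.44047614 0.1324062  0.08      ] [0.43809641 0.13170639 0.08      ]
R_top [ 0.45299066 -0.0742076   0.07964418] [ 0.45324633 -0.07434221  0.08      ] [ 0.45292009 -0.07397478  0.08      ]
Lbore [0.4343559  0.12838526 0.07319413] [0.43665068 0.12854892 0.076     ] [0.43378795 0.12784739 0.076     ]
Rbore [ 0.45234502 -0.08008384  0.07338694] [ 0.45440945 -0.07930625  0.076     ] [ 0.45186251 -0.08011661  0.076     ]
cart floor corner? [0.668338   0.45082588 0.009     ]
cart floor corner? [0.64532925 0.26701931 0.009     ]
cart floor corner? [0.41108672 0.29874062 0.009     ]
cart floor corner? [0.44033891 0.47805804 0.009     ]
cart top? [0.66441859 0.44671202 0.079     ]
cart top? [0.64148908 0.25281777 0.079     ]
cart top? [0.39852037 0.28772491 0.079     ]
cart top? [0.42698678 0.47834156 0.079     ]
```

>>> {"fn": "drive_tool", "kwargs": {
  "targets": [
    [[0,0.7,-0.05,0,0,0,1],[0.1,0.7,-0.05,0,0,0,1],[0.1,0.7,-0.05,0,0,0,1],[0.1,0.7,-0.05,0,0,0,1],[0.1,0.7,-0.05,0,0,0,1]]
  ],
  "force": 40
}}

```text
time_s: 1.45
position: [0.3977, -0.402, 0.2112]
tool_rot: [[0.0, 0.895, 0.446], [-0.0, 0.446, -0.895], [-1.0, 0.0, 0.0]]
ft_force: [-0.1, -0.2, 0.2]
grip_width: 0.0854
```

>>> {"fn": "drive_tool", "kwargs": {
  "targets": [
    [[0.1,0.7,-0.05,0,0,0,1],[0.1,0.7,-0.05,0,0,0,1],[0.1,0.7,-0.05,0,0,0,1],[0.1,0.7,-0.05,0,0,0,1],[0,0.6,0,0,0,0,1]]
  ]
}}

```text
time_s: 1.95
position: [0.5454, -0.3165, 0.1906]
tool_rot: [[-0.001, 0.894, 0.447], [0.001, 0.447, -0.894], [-1.0, -0.0, -0.001]]
ft_force: [-0.2, -0.7, -0.0]
grip_width: 0.0854
```

>>> {"fn": "drive_tool", "kwargs": {
  "targets": [
    [[0,0,0,0,0,0,1],[0,0,0,0,0,0,1]]
  ]
}}

```text
time_s: 2.15
position: [0.5443, -0.3178, 0.191]
tool_rot: [[-0.001, 0.894, 0.447], [0.0, 0.447, -0.894], [-1.0, -0.0, -0.0]]
ft_force: [-0.6, -0.4, 0.6]
grip_width: 0.0855
```

```bash
cat >> h.py <<'E'
def todo(target):
    o=observe();p=np.array(o['position']);Rm=np.array(o['tool_rot'])
    print('t',o['time_s'],'pos',p.round(4),'units',(Rm.T@(np.array(target)-p)/.05).round(3),'tool axes',Rm.round(4).tolist(),'F',o['ft_force'].round(2),'w',round(o['grip_width'],4))
E
python3 - <<'E'
from h import *
todo([.546,-.316,.077])
w=get_image('wrist');save(w,'w1');print(proj(w,[[.546,-.316,.118],[.546,-.316,.062]]))
M=cv2.Rodrigues(w['rvec'])[0];print(-M.T@w['tvec'],M.T[:,2])
E
```

```text
t 2.15 pos [ 0.5443 -0.3178  0.191 ] units [ 2.281  0.048 -0.015] tool axes [[-0.0005, 0.8943, 0.4474], [0.0001, 0.4474, -0.8943], [-1.0, -0.0004, -0.0003]] F [-0.58 -0.37  0.55] w 0.0855
[[318.86707942 247.73939544]
 [319.23598933 226.34835606]]
[ 0.60860351 -0.28601958  0.33358205] [-0.24964368 -0.12385455 -0.96038434]
```

View pics/w1.png

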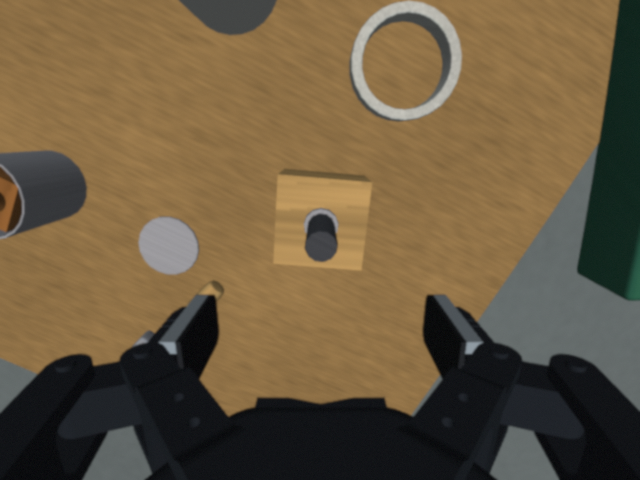

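The wrist picture shows the handle top at (321,247), predicted at (319,248), and the stand around it. The position agrees to about 1 mm.

>>> {"fn": "drive_tool", "kwargs": {
  "targets": [
    [[0.4,0.05,0,0,0,0,1],[0.6,0,0,0,0,0,1],[0.6,0,0,0,0,0,1],[0.4,0,0,0,0,0,1],[0.26,0,0,0,0,0,1]]
  ]
}}

```text
time_s: 2.7
position: [0.5451, -0.3174, 0.077]
tool_rot: [[-0.002, 0.896, 0.445], [0.001, 0.445, -0.896], [-1.0, -0.001, -0.002]]
ft_force: [1.0, 1.0, 0.5]
grip_width: 0.0856
```

>>> {"fn": "drive_tool", "kwargs": {
  "targets": [
    [[0,0,0,0,0,0,0.0],[0,0,0,0,0,0,-0.5],[0,0,0,0,0,0,-1],[0,0,0,0,0,0,-1],[0,0,0,0,0,0,-1]]
  ],
  "force": 40
}}

```text
time_s: 3.2
position: [0.5467, -0.317, 0.0793]
tool_rot: [[0.001, 0.895, 0.447], [-0.001, 0.447, -0.895], [-1.0, 0.001, 0.001]]
ft_force: [-0.8, 1.3, 4.0]
grip_width: 0.0212
```

>>> {"fn": "drive_tool", "kwargs": {
  "targets": [
    [[0,0,0,0,0,0,-1],[0,0,0,0,0,0,-1],[0,0,0,0,0,0,-1]]
  ]
}}

```text
time_s: 3.5
position: [0.5467, -0.317, 0.0793]
tool_rot: [[0.001, 0.895, 0.447], [-0.001, 0.447, -0.895], [-1.0, 0.0, 0.001]]
ft_force: [-1.9, 1.3, 6.1]
grip_width: 0.021
```

>>> {"fn": "drive_tool", "kwargs": {
  "targets": [
    [[-0.2,0,0,0,0,0,-1],[-0.5,0,0,0,0,0,-1],[-0.6,0,0,0,0,0,-1],[-0.5,0,0,0,0,0,-1],[-0.3,0,0,0,0,0,-1]]
  ]
}}

```text
time_s: 4.0
position: [0.5468, -0.3171, 0.1861]
tool_rot: [[0.002, 0.895, 0.447], [-0.002, 0.447, -0.895], [-1.0, 0.001, 0.003]]
ft_force: [0.9, -0.7, -2.4]
grip_width: 0.0205
```

```bash
python3 - <<'E'
from h import *
todo([.434,.128,.183])
w=get_image('wrist');save(w,'w2');s=get_image('scene');save(s,'s2',(40,180,200,300),5)
E
```

```text
t 4.0 pos [ 0.5468 -0.3171  0.1861] units [ 0.038  1.956 -8.973] tool axes [[0.0023, 0.8948, 0.4465], [-0.002, 0.4466, -0.8948], [-1.0, 0.0012, 0.0028]] F [ 0.87 -0.68 -2.38] w 0.0205
```

View pics/w2.png

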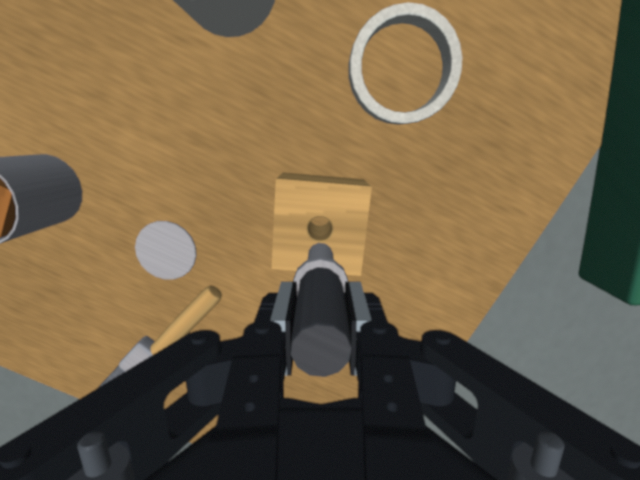

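View pics/s2.png

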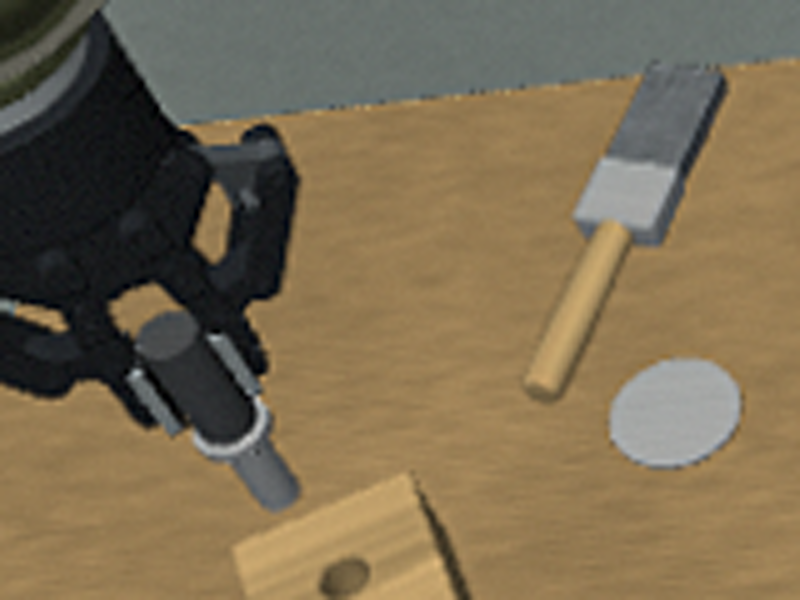

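The gauge is lifted and upright: the pin tip is at (320,255) in the wrist view, with the empty stand hole behind it at (319,228). Next I carry it to the tin at y≈0.13, whose bore in the top picture showed grey down to the floor. The other bore looked stepped.

>>> {"fn": "drive_tool", "kwargs": {
  "targets": [
    [[0,0.1,-0.4,0,0,0,-1],[0,0.1,-0.8,0,0,0,-1],[0,0.1,-0.8,0,0,0,-1],[0,0.1,-0.8,0,0,0,-1],[0,0.1,-0.8,0,0,0,-1]]
  ]
}}

```text
time_s: 4.6
position: [0.4873, -0.143, 0.1824]
tool_rot: [[-0.002, 0.895, 0.446], [0.001, 0.446, -0.895], [-1.0, -0.001, -0.002]]
ft_force: [0.3, 0.2, -1.4]
grip_width: 0.0207
```

>>> {"fn": "drive_tool", "kwargs": {
  "targets": [
    [[0,0.1,-0.8,0,0,0,-1],[0,0.1,-0.8,0,0,0,-1],[0,0.15,-0.8,0,0,0,-1],[0,0.15,-0.8,0,0,0,-1],[0,0.15,-0.8,0,0,0,-1]]
  ]
}}

```text
time_s: 5.1
position: [0.4271, 0.0503, 0.1827]
tool_rot: [[-0.001, 0.895, 0.446], [0.0, 0.446, -0.895], [-1.0, -0.001, -0.001]]
ft_force: [0.8, -0.4, -1.3]
grip_width: 0.0214
```

>>> {"fn": "drive_tool", "kwargs": {
  "targets": [
    [[0,0.15,-0.8,0,0,0,-1],[0,0.15,-0.55,0,0,0,-1],[0,0,0,0,0,0,-1],[0,0,0,0,0,0,-1],[0,0,0,0,0,0,-1]]
  ]
}}

```text
time_s: 5.6
position: [0.4116, 0.1153, 0.183]
tool_rot: [[-0.001, 0.895, 0.446], [-0.0, 0.446, -0.895], [-1.0, -0.001, -0.0]]
ft_force: [0.3, -0.2, -1.3]
grip_width: 0.0212
```

```bash
python3 - <<'E'
from h import *
todo([.434,.128,.183])
w=get_image('wrist');save(w,'w3');save(w,'w3c',(240,130,400,290),5)
print(proj(w,[[.434,.128,.076],[.4385,.132,.08]]))
np.savez('pics/w3.npz',**{k:v for k,v in w.items()})
E
```

```text
t 5.6 pos [0.4116 0.1153 0.183 ] units [-0.001  0.514 -0.028] tool axes [[-0.0007, 0.8951, 0.4458], [-0.0002, 0.4458, -0.8951], [-1.0, -0.0007, -0.0001]] F [ 0.26 -0.2  -1.31] w 0.0212
[[318.25009525 202.63062413]
 [315.97740267 195.55454764]]
```

View pics/w3.png

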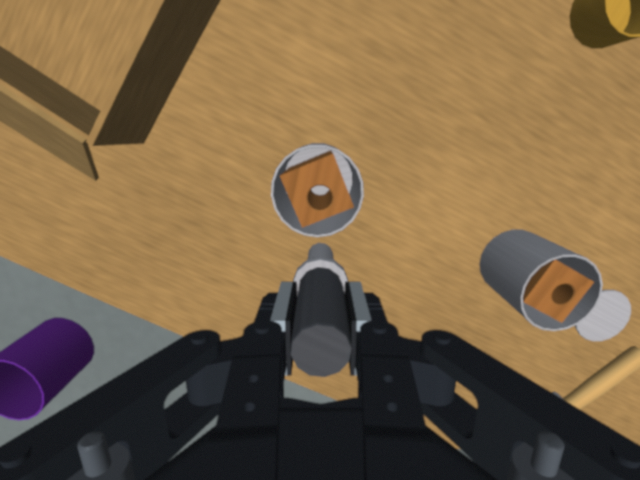

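View pics/w3c.png

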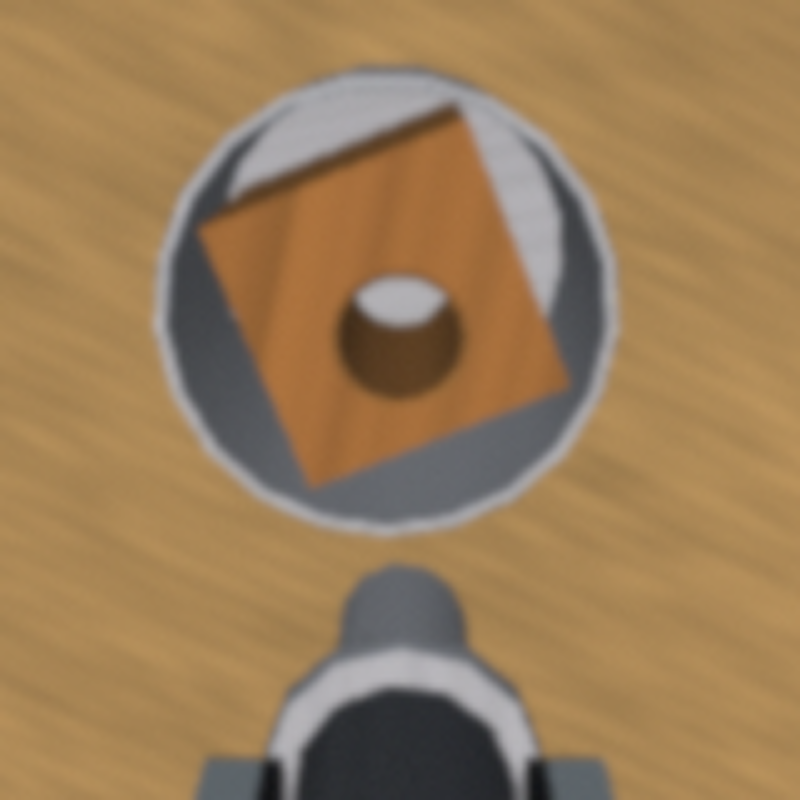

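```bash
python3 - <<'E'
from h import *
w=dict(np.load('pics/w3.npz'));
f=lambda x,y,x0,y0,k:((x+.5)/k-.5+x0,(y+.5)/k-.5+y0)
b=atz(w,f(400,337,240,130,5),.076);r=atz(w,f(387,299,240,130,5),.08);print('bore',b,'rim',r)
o=observe();p=o['position'];print(p)
print('pin end centre proj',(proj(w,[[p[0],p[1],p[2]-.0673],[p[0],p[1],p[2]-.0673+.1059]])-[240,130])*5)
b[2]=.13;todo(b)
E
```

```text
bore [0.43811227 0.12895637 0.076     ] rim [0.44273687 0.13329085 0.08      ]
[0.41171549 0.11515099 0.18304931]
pin end centre proj [[ 401.71739934  620.35618552]
 [ 400.08721855 1118.40827592]]
t 5.65 pos [0.4117 0.1152 0.183 ] units [ 1.061  0.596 -0.012] tool axes [[-0.0005, 0.8954, 0.4454], [-0.0002, 0.4454, -0.8954], [-1.0, -0.0005, -0.0001]] F [-0.4   0.38 -0.65] w 0.021
```

In the wrist picture the tin floor shows through the bore. The mouth centre is at (319.5,197), and the pin is on the same column at 320. I'll move over it and down to just above the core.

>>> {"fn": "drive_tool", "kwargs": {
  "targets": [
    [[0,0.3,0,0,0,0,-1],[0.1,0.3,0,0,0,0,-1],[0.3,0,0,0,0,0,-1],[0.2,0,0,0,0,0,-1],[0,0,0,0,0,0,-1]]
  ]
}}

```text
time_s: 6.15
position: [0.4377, 0.1287, 0.152]
tool_rot: [[-0.003, 0.895, 0.445], [-0.0, 0.445, -0.895], [-1.0, -0.003, -0.001]]
ft_force: [0.4, -0.6, -1.7]
grip_width: 0.0212
```

```bash
python3 - <<'E'
from h import *
todo([.438,.129,.143])
w=get_image('wrist');save(w,'w4c',(240,170,400,290),5)
E
```

```text
t 6.15 pos [0.4377 0.1287 0.152 ] units [ 0.181  0.009 -0.003] tool axes [[-0.0033, 0.8953, 0.4454], [-0.0001, 0.4454, -0.8953], [-1.0, -0.003, -0.0014]] F [ 0.43 -0.64 -1.68] w 0.0212
```

View pics/w4c.png

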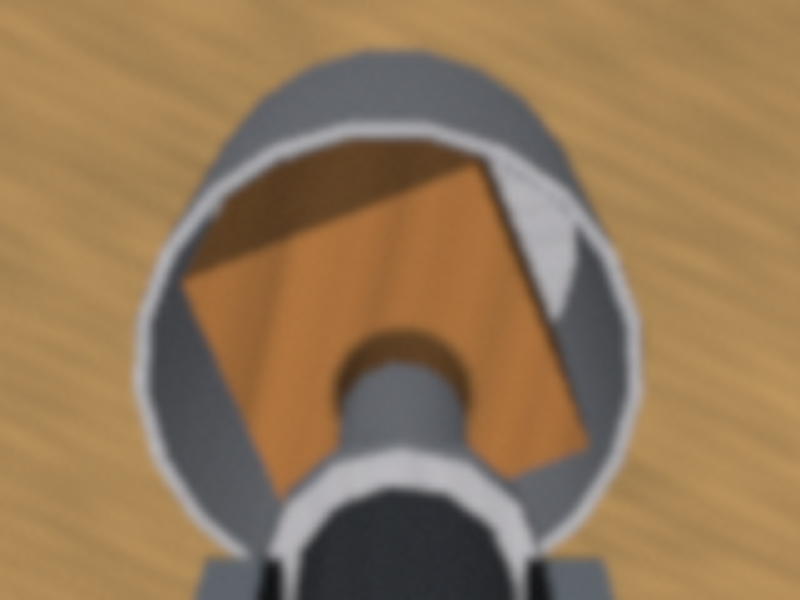

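The pin sits right in the bore's mouth in the crop, both at about column 402. I'll lower gently and watch the force.

>>> {"fn": "drive_tool", "kwargs": {
  "targets": [
    [[0.08,0,0,0,0,0,-1],[0.08,0,0,0,0,0,-1],[0.06,0,0,0,0,0,-1]]
  ]
}}

```text
time_s: 6.5
position: [0.4383, 0.1293, 0.1422]
tool_rot: [[0.0, 0.895, 0.446], [-0.0, 0.446, -0.895], [-1.0, 0.0, 0.0]]
ft_force: [-0.1, -0.2, -0.9]
grip_width: 0.0213
```

>>> {"fn": "drive_tool", "kwargs": {
  "targets": [
    [[0.05,0,0,0,0,0,-1],[0.05,0,0,0,0,0,-1]]
  ]
}}

```text
time_s: 6.7
position: [0.4383, 0.1293, 0.1372]
tool_rot: [[-0.0, 0.895, 0.446], [-0.0, 0.446, -0.895], [-1.0, -0.0, 0.0]]
ft_force: [-0.1, -0.3, -0.6]
grip_width: 0.0213
```

>>> {"fn": "drive_tool", "kwargs": {
  "targets": [
    [[0.05,0,0,0,0,0,-1],[0.05,0,0,0,0,0,-1]]
  ]
}}

```text
time_s: 6.9
position: [0.4384, 0.1294, 0.1321]
tool_rot: [[-0.0, 0.895, 0.447], [-0.0, 0.447, -0.895], [-1.0, -0.0, 0.0]]
ft_force: [-0.4, -1.1, -0.7]
grip_width: 0.0212
```

>>> {"fn": "drive_tool", "kwargs": {
  "targets": [
    [[0.06,0,0,0,0,0,-1],[0.06,0,0,0,0,0,-1],[0.06,0,0,0,0,0,-1]]
  ]
}}

```text
time_s: 7.2
position: [0.4384, 0.1293, 0.123]
tool_rot: [[-0.0, 0.895, 0.446], [0.0, 0.446, -0.895], [-1.0, -0.0, -0.0]]
ft_force: [0.1, -0.2, -1.3]
grip_width: 0.0213
```

>>> {"fn": "drive_tool", "kwargs": {
  "targets": [
    [[0.06,0,0,0,0,0,-1],[0.06,0,0,0,0,0,-1]]
  ]
}}

```text
time_s: 7.4
position: [0.4384, 0.1293, 0.1171]
tool_rot: [[0.0, 0.895, 0.446], [-0.0, 0.446, -0.895], [-1.0, 0.0, 0.0]]
ft_force: [-0.8, -0.4, -1.4]
grip_width: 0.0215
```

>>> {"fn": "drive_tool", "kwargs": {
  "targets": [
    [[0.06,0,0,0,0,0,-1],[0.06,0,0,0,0,0,-1]]
  ]
}}

```text
time_s: 7.6
position: [0.4384, 0.1293, 0.1111]
tool_rot: [[-0.0, 0.895, 0.446], [-0.0, 0.446, -0.895], [-1.0, -0.0, -0.0]]
ft_force: [-0.8, -0.5, -0.8]
grip_width: 0.0208
```

Past the 24 mm depth with no resistance, so this is the full bore. On down to the collar.

>>> {"fn": "drive_tool", "kwargs": {
  "targets": [
    [[0.06,0,0,0,0,0,-1],[0.06,0,0,0,0,0,-1],[0.04,0,0,0,0,0,-1]]
  ]
}}

```text
time_s: 7.9
position: [0.4383, 0.1293, 0.103]
tool_rot: [[-0.0, 0.895, 0.446], [-0.0, 0.446, -0.895], [-1.0, -0.0, -0.0]]
ft_force: [-1.6, -0.3, -1.1]
grip_width: 0.0213
```

>>> {"fn": "drive_tool", "kwargs": {
  "targets": [
    [[0.03,0,0,0,0,0,-1],[0.03,0,0,0,0,0,-1]]
  ]
}}

```text
time_s: 8.1
position: [0.4384, 0.1293, 0.1002]
tool_rot: [[0.0, 0.895, 0.446], [-0.0, 0.446, -0.895], [-1.0, 0.0, 0.0]]
ft_force: [-1.0, -0.7, -1.6]
grip_width: 0.0211
```

>>> {"fn": "drive_tool", "kwargs": {
  "targets": [
    [[0.02,0,0,0,0,0,-1],[0,0,0,0,0,0,-1]]
  ]
}}

```text
time_s: 8.3
position: [0.4384, 0.1293, 0.0994]
tool_rot: [[0.0, 0.895, 0.446], [-0.0, 0.446, -0.895], [-1.0, 0.0, 0.0]]
ft_force: [-2.0, -1.5, -0.1]
grip_width: 0.0214
```

>>> {"fn": "drive_tool", "kwargs": {
  "targets": [
    [[0.02,0,0,0,0,0,-1],[0,0,0,0,0,0,-1]]
  ]
}}

```text
time_s: 8.5
position: [0.4386, 0.1293, 0.0993]
tool_rot: [[0.001, 0.895, 0.447], [-0.0, 0.447, -0.895], [-1.0, 0.001, 0.001]]
ft_force: [-2.9, -0.7, 11.9]
grip_width: 0.0213
```

>>> {"fn": "drive_tool", "kwargs": {
  "targets": [
    [[0.02,0,0,0,0,0,-1],[0,0,0,0,0,0,-1]]
  ]
}}

```text
time_s: 8.7
position: [0.4388, 0.1293, 0.0992]
tool_rot: [[0.003, 0.895, 0.447], [-0.0, 0.447, -0.895], [-1.0, 0.002, 0.001]]
ft_force: [-6.3, -2.3, 23.1]
grip_width: 0.0207
```

The collar stopped hard at z = 0.0993, as predicted for fully home. I'll ease off the load and open.

>>> {"fn": "drive_tool", "kwargs": {
  "targets": [
    [[-0.04,0,0,0,0,0,-1],[0,0,0,0,0,0,-1],[0,0,0,0,0,0,-0.3],[0,0,0,0,0,0,0.2],[0,0,0,0,0,0,0.2]]
  ]
}}

```text
time_s: 9.2
position: [0.4385, 0.1294, 0.0992]
tool_rot: [[-0.0, 0.895, 0.446], [0.0, 0.446, -0.895], [-1.0, -0.0, -0.0]]
ft_force: [-0.6, 0.4, -0.2]
grip_width: 0.0512
```

>>> {"fn": "drive_tool", "kwargs": {
  "targets": [
    [[-0.3,0,0,0,0,0,0.2],[-0.6,0,0,0,0,0,0.2],[-0.6,0,0,0,0,0,0.2],[-0.3,0,0,0,0,0,0.5],[0,0,0,0,0,0,1]]
  ]
}}

```text
time_s: 9.7
position: [0.4393, 0.1294, 0.191]
tool_rot: [[0.004, 0.895, 0.446], [0.0, 0.447, -0.895], [-1.0, 0.004, 0.002]]
ft_force: [-0.2, 0.3, -0.7]
grip_width: 0.0765
```

```bash
python3 - <<'E'
from h import *
todo([.453,-.0745,.19])
w=get_image('wrist');save(w,'w5');s=get_image('scene');save(s,'s5',(190,150,500,330),2.5);t=get_image('top');save(t,'t5',(180,110,440,270),3)
E
```

```text
t 9.7 pos [0.4393 0.1294 0.191 ] units [ 0.02  -1.575  3.772] tool axes [[0.0042, 0.8948, 0.4465], [0.0002, 0.4465, -0.8948], [-1.0, 0.0038, 0.0017]] F [-0.24  0.32 -0.74] w 0.0765
```

View pics/w5.png

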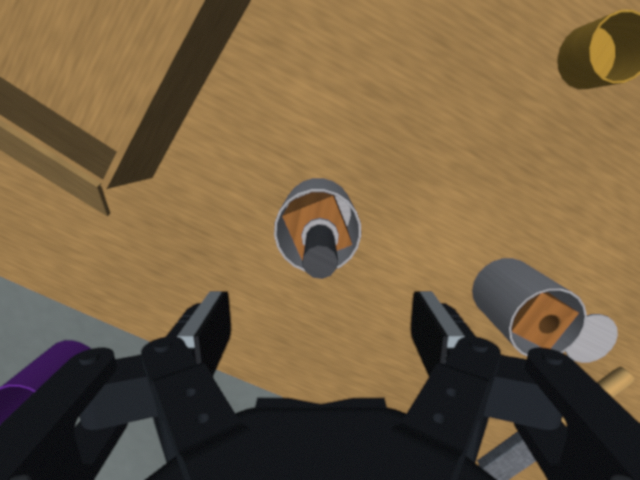

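View pics/s5.png

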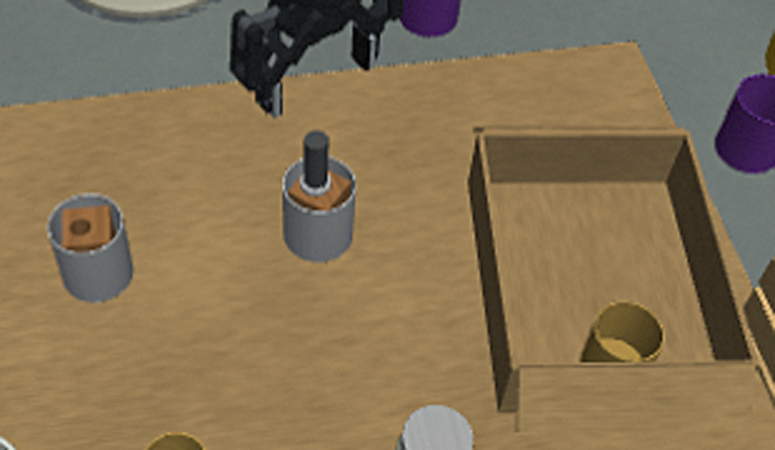

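View pics/t5.png

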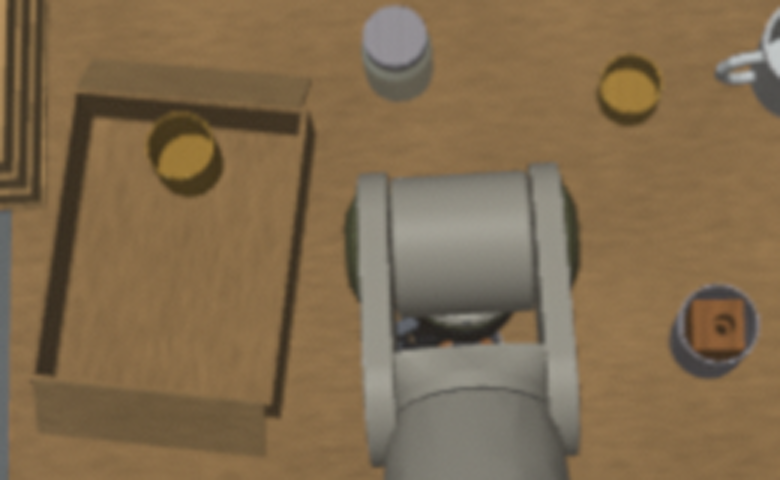

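```bash
python3 - <<'E'
from h import *
s=get_image('scene');t=get_image('top')
f=lambda x,y,x0,y0,k:((x+.5)/k-.5+x0,(y+.5)/k-.5+y0)
S=[f(*c,190,150,2.5) for c in ((477,130),(686,131),(752,362),(517,367))]
T=[f(*c,180,110,3) for c in ((270,408),(38,377),(78,95),(311,122))]
# carton-local corners: A(-x,-y) B(-x,+y) C(+x,+y) D(+x,-y)
L=np.array([[-.125,-.1],[-.125,.1],[.125,.1],[.125,-.1]])
def W(p):
    c,q=np.cos(p[2]),np.sin(p[2]);return np.c_[L@np.array([[c,q],[-q,c]])+p[:2],np.full(4,.079)]
def res(p): P=W(p);return np.r_[(proj(s,P)-S).ravel(),(proj(t,P)-T).ravel()]
r=least_squares(res,[.535,.37,-.13],loss='soft_l1');print(r.x,np.degrees(r.x[2]),r.fun.round(1))
c=r.x;print('goal',c[0]-.05*np.cos(c[2]),c[1]-.05*np.sin(c[2]))
todo([.453,-.0745,.19])
E
```

```text
[ 0.53349307  0.3670249  -0.14311571] -8.199926261164421 [-0.9 -0.4  0.4 -0.7  1.   0.5 -4.2 -0.5  0.7  0.2 -2.9  1.3 -0.8 -2.6
  0.3 -3.8]
goal 0.48400425305223266 0.37415628409048035
t 9.95 pos [0.4379 0.1293 0.1882] units [-0.036 -1.55   3.782] tool axes [[-0.0022, 0.8948, 0.4464], [-0.0, 0.4464, -0.8948], [-1.0, -0.002, -0.001]] F [-0.17 -0.65  0.1 ] w 0.0854
```

The scene picture shows the gauge home, with its collar down on the core in the far tin. The other tin is at about (87,247) in that crop, still standing. The carton is fitted at (0.533,0.367), yaw −8°. Moving to the other tin.

>>> {"fn": "drive_tool", "kwargs": {
  "targets": [
    [[0,-0.15,0.4,0,0,0,1],[0,-0.3,0.75,0,0,0,1],[0,-0.3,0.75,0,0,0,1],[0,-0.3,0.75,0,0,0,1],[0,-0.3,0.75,0,0,0,1]]
  ]
}}

```text
time_s: 10.45
position: [0.4535, -0.0544, 0.1886]
tool_rot: [[-0.001, 0.895, 0.446], [0.001, 0.446, -0.895], [-1.0, -0.001, -0.001]]
ft_force: [0.1, 0.8, -0.2]
grip_width: 0.0858
```

>>> {"fn": "drive_tool", "kwargs": {
  "targets": [
    [[0,-0.2,0.38,0,0,0,1],[0,0,0,0,0,0,1],[0,0,0,0,0,0,1]]
  ]
}}

```text
time_s: 10.75
position: [0.4531, -0.0742, 0.1887]
tool_rot: [[-0.001, 0.895, 0.446], [0.001, 0.446, -0.895], [-1.0, -0.001, -0.001]]
ft_force: [-0.6, 0.7, -0.0]
grip_width: 0.0853
```

```bash
python3 - <<'E'
from h import *
todo([.453,-.0745,.05])
w=get_image('wrist');save(w,'w6');save(w,'w6c',(240,170,400,290),5);print((proj(w,[[.453,-.0745,.08]])-[240,170])*5)
np.savez('pics/w6.npz',**w)
E
```

```text
t 10.75 pos [ 0.4531 -0.0742  0.1887] units [ 2.773 -0.003  0.009] tool axes [[-0.0013, 0.8952, 0.4456], [0.0009, 0.4456, -0.8952], [-1.0, -0.0008, -0.0014]] F [-0.58  0.73 -0.02] w 0.0853
[[403.57529329 332.14958284]]
```

View pics/w6.png

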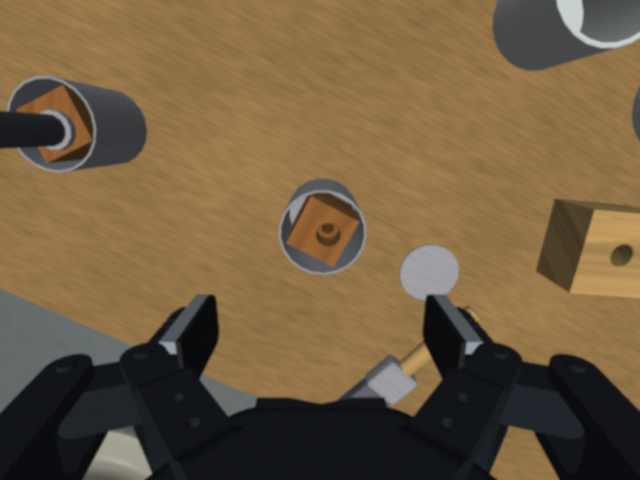

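View pics/w6c.png

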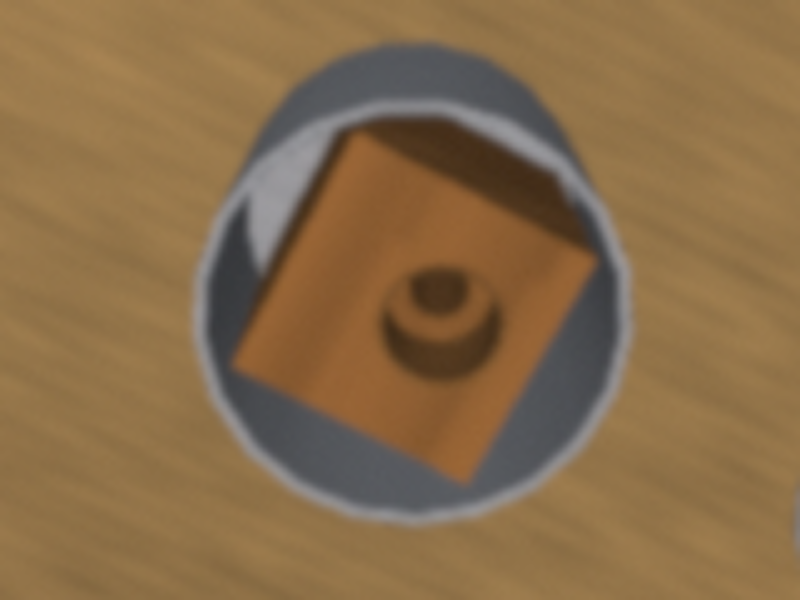

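```bash
python3 - <<'E'
from h import *
w=dict(np.load('pics/w6.npz'));f=lambda x,y,x0,y0,k:((x+.5)/k-.5+x0,(y+.5)/k-.5+y0)
r=atz(w,f(413,310,240,170,5),.08);print('rim',r)
o=observe();Rm=o['tool_rot']
for n,c in (('disc',(430,272)),('handle end',(468,312))):
    P=atz(w,c,.01);print(n,P,'tool yz rel rim',(Rm.T@(P-r))[1:])
r[2]=.037;todo(r)
E
```

```text
rim [ 0.45684645 -0.07381889  0.08      ]
disc [ 0.45051625 -0.1965071   0.01      ] tool yz rel rim [-0.06041859  0.10702273]
handle end [ 0.43027512 -0.25523178  0.01      ] tool yz rel rim [-0.10475862  0.15052276]
t 10.8 pos [ 0.4531 -0.0737  0.1888] units [3.037 0.067 0.04 ] tool axes [[-0.0011, 0.8947, 0.4467], [0.0007, 0.4467, -0.8947], [-1.0, -0.0007, -0.0012]] F [ 0.47  0.71 -0.63] w 0.0857
```

The wrist crop shows a stepped bore, a ledge with a small dark hole at (440,290), so this is the narrow one. The rim centre is at (413,310) and everything else is more than 100 mm away. Descending to grasp it.

>>> {"fn": "drive_tool", "kwargs": {
  "targets": [
    [[0.3,0.07,0.04,0,0,0,1],[0.7,0,0,0,0,0,1],[0.6,0,0,0,0,0,1],[0.4,0,0,0,0,0,1],[0,0,0,0,0,0,1]]
  ]
}}

```text
time_s: 11.3
position: [0.4562, -0.0729, 0.0873]
tool_rot: [[-0.005, 0.894, 0.448], [0.002, 0.448, -0.894], [-1.0, -0.003, -0.004]]
ft_force: [-0.9, 0.8, 0.9]
grip_width: 0.0849
```

>>> {"fn": "drive_tool", "kwargs": {
  "targets": [
    [[0.4,0,0,0,0,0,1],[0.4,0,0,0,0,0,1],[0.2,0,0,0,0,0,1],[0,0,0,0,0,0,1]]
  ]
}}

```text
time_s: 11.7
position: [0.4573, -0.0741, 0.0392]
tool_rot: [[-0.001, 0.894, 0.447], [0.0, 0.447, -0.894], [-1.0, -0.001, -0.001]]
ft_force: [0.0, 0.3, 0.2]
grip_width: 0.0852
```

>>> {"fn": "drive_tool", "kwargs": {
  "targets": [
    [[0,0,0,0,0,0,0.4],[0,0,0,0,0,0,0.0],[0,0,0,0,0,0,-0.5],[0,0,0,0,0,0,-1],[0,0,0,0,0,0,-1]]
  ],
  "force": 30
}}

```text
time_s: 12.2
position: [0.4579, -0.0745, 0.0406]
tool_rot: [[0.002, 0.895, 0.447], [-0.0, 0.447, -0.895], [-1.0, 0.002, 0.001]]
ft_force: [-0.8, 1.0, 5.7]
grip_width: 0.0663
```

>>> {"fn": "drive_tool", "kwargs": {
  "targets": [
    [[-0.1,0,0,0,0,0,-1],[-0.4,0,0,0,0,0,-1],[-0.7,0,0,0,0,0,-1],[-0.7,0,0,0,0,0,-1],[-0.7,0,0,0,0,0,-1]]
  ]
}}

```text
time_s: 12.7
position: [0.4571, -0.0745, 0.1714]
tool_rot: [[0.0, 0.895, 0.446], [-0.0, 0.446, -0.895], [-1.0, 0.0, 0.0]]
ft_force: [0.4, -0.4, -2.6]
grip_width: 0.0662
```

>>> {"fn": "drive_tool", "kwargs": {
  "targets": [
    [[-0.5,0,0,0,0,0,-1],[-0.2,0,0,0,0,0,-1],[0,0,0,0,0,0,-1]]
  ]
}}

```text
time_s: 13.0
position: [0.4576, -0.0747, 0.2053]
tool_rot: [[0.002, 0.895, 0.446], [-0.001, 0.446, -0.895], [-1.0, 0.001, 0.002]]
ft_force: [-0.1, 0.0, -1.7]
grip_width: 0.0662
```

```bash
python3 - <<'E'
from h import *
todo([.485,.374,.2])
w=get_image('wrist');save(w,'w7');s=get_image('scene');save(s,'s7')
E
```

```text
t 13.0 pos [ 0.4576 -0.0747  0.2053] units [ 0.097  4.497 -7.785] tool axes [[0.0021, 0.8948, 0.4465], [-0.001, 0.4465, -0.8948], [-1.0, 0.0015, 0.0018]] F [-0.06  0.02 -1.68] w 0.0662
```

View pics/s7.png

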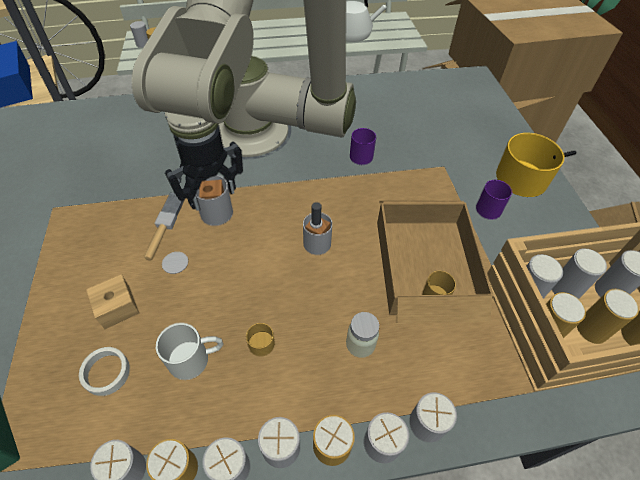

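The tin is lifted clear and upright at about (212,200), and the gauge tin is untouched at (317,232). Carrying it over to the carton.

>>> {"fn": "drive_tool", "kwargs": {
  "targets": [
    [[0,0.2,-0.3,0,0,0,-1],[0,0.38,-0.67,0,0,0,-1],[0,0.38,-0.67,0,0,0,-1],[0,0.38,-0.67,0,0,0,-1],[0,0.38,-0.67,0,0,0,-1]]
  ]
}}

```text
time_s: 13.6
position: [0.4671, 0.0986, 0.2027]
tool_rot: [[-0.003, 0.895, 0.446], [0.0, 0.446, -0.895], [-1.0, -0.003, -0.002]]
ft_force: [1.5, -0.0, -2.6]
grip_width: 0.0659
```

>>> {"fn": "drive_tool", "kwargs": {
  "targets": [
    [[0,0.38,-0.67,0,0,0,-1],[0,0.38,-0.67,0,0,0,-1],[0,0.38,-0.67,0,0,0,-1],[0,0.38,-0.67,0,0,0,-1],[0,0.38,-0.67,0,0,0,-1]]
  ]
}}

```text
time_s: 14.1
position: [0.4774, 0.2909, 0.2023]
tool_rot: [[-0.003, 0.895, 0.446], [-0.001, 0.446, -0.895], [-1.0, -0.003, -0.0]]
ft_force: [-0.2, -1.1, -0.9]
grip_width: 0.0662
```

>>> {"fn": "drive_tool", "kwargs": {
  "targets": [
    [[0,0.38,-0.67,0,0,0,-1],[0,0.38,-0.67,0,0,0,-1],[0,0.12,-0.13,0,0,0,-1],[0,0,0,0,0,0,-1],[0,0,0,0,0,0,-1]]
  ]
}}

```text
time_s: 14.6
position: [0.4845, 0.3738, 0.2031]
tool_rot: [[-0.002, 0.895, 0.446], [-0.002, 0.446, -0.895], [-1.0, -0.003, 0.0]]
ft_force: [0.6, 1.4, -2.6]
grip_width: 0.0661
```

```bash
python3 - <<'E'
from h import *
todo([.485,.374,.0456])
w=get_image('wrist');save(w,'w8');t=get_image('top');save(t,'t8',(170,100,430,270),3)
E
```

```text
t 14.6 pos [0.4845 0.3738 0.2031] units [3.15e+00 1.90e-02 1.00e-03] tool axes [[-0.0021, 0.895, 0.446], [-0.0015, 0.446, -0.895], [-1.0, -0.0025, 0.0005]] F [ 0.64  1.39 -2.56] w 0.0661
```

View pics/w8.png

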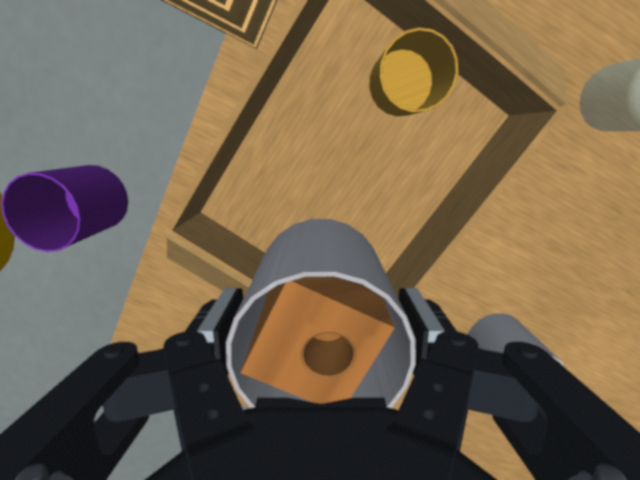

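View pics/t8.png

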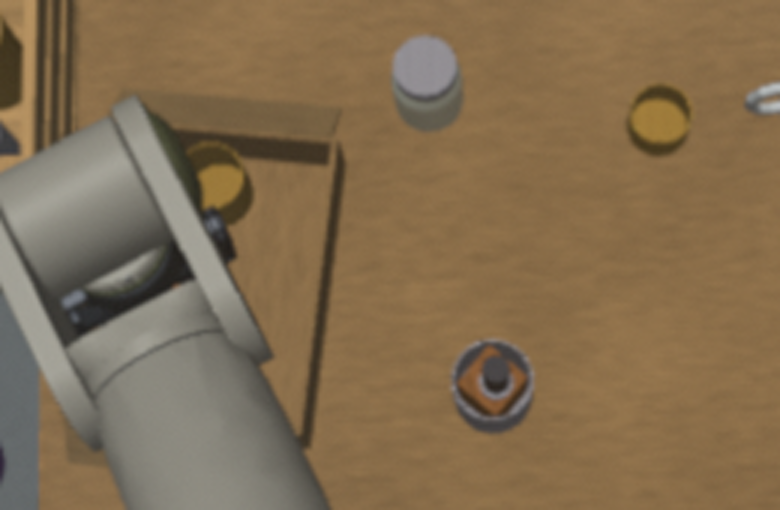

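The wrist view shows the tin over the free end of the carton, walls clear on both sides, and the old tin away at (415,75). Lowering.

>>> {"fn": "drive_tool", "kwargs": {
  "targets": [
    [[0.3,0,0,0,0,0,-1],[0.5,0,0,0,0,0,-1],[0.6,0,0,0,0,0,-1],[0.6,0,0,0,0,0,-1],[0.4,0,0,0,0,0,-1]]
  ]
}}

```text
time_s: 15.2
position: [0.4842, 0.3733, 0.0825]
tool_rot: [[-0.002, 0.895, 0.445], [-0.001, 0.445, -0.895], [-1.0, -0.002, 0.0]]
ft_force: [-0.3, 0.6, -1.2]
grip_width: 0.0661
```

>>> {"fn": "drive_tool", "kwargs": {
  "targets": [
    [[0.25,0,0,0,0,0,-1],[0.15,0,0,0,0,0,-1],[0.1,0,0,0,0,0,-1],[0.05,0,0,0,0,0,-1],[0,0,0,0,0,0,-1]]
  ]
}}

```text
time_s: 15.7
position: [0.4848, 0.3749, 0.0572]
tool_rot: [[0.001, 0.895, 0.446], [0.0, 0.446, -0.895], [-1.0, 0.001, -0.0]]
ft_force: [-0.4, -0.5, -2.1]
grip_width: 0.0662
```

>>> {"fn": "drive_tool", "kwargs": {
  "targets": [
    [[0.04,0,0,0,0,0,-1],[0.04,0,0,0,0,0,-1],[0,0,0,0,0,0,-1]]
  ]
}}

```text
time_s: 16.0
position: [0.4846, 0.3748, 0.0528]
tool_rot: [[-0.0, 0.895, 0.446], [-0.0, 0.446, -0.895], [-1.0, -0.0, -0.0]]
ft_force: [-0.2, 0.2, -2.5]
grip_width: 0.066
```

>>> {"fn": "drive_tool", "kwargs": {
  "targets": [
    [[0.05,0,0,0,0,0,-1],[0.05,0,0,0,0,0,-1],[0,0,0,0,0,0,-1]]
  ]
}}

```text
time_s: 16.3
position: [0.4845, 0.3747, 0.0474]
tool_rot: [[-0.001, 0.895, 0.446], [-0.0, 0.446, -0.895], [-1.0, -0.001, -0.0]]
ft_force: [-0.0, 0.4, -2.8]
grip_width: 0.0665
```

>>> {"fn": "drive_tool", "kwargs": {
  "targets": [
    [[0.03,0,0,0,0,0,-1],[0,0,0,0,0,0,-1]]
  ]
}}

```text
time_s: 16.5
position: [0.4846, 0.3748, 0.0461]
tool_rot: [[-0.0, 0.895, 0.446], [-0.0, 0.446, -0.895], [-1.0, -0.0, 0.0]]
ft_force: [0.2, -0.2, -1.4]
grip_width: 0.066
```

>>> {"fn": "drive_tool", "kwargs": {
  "targets": [
    [[0.02,0,0,0,0,0,-1],[0,0,0,0,0,0,-1]]
  ]
}}

```text
time_s: 16.7
position: [0.4847, 0.3749, 0.0457]
tool_rot: [[0.0, 0.895, 0.447], [0.0, 0.447, -0.895], [-1.0, 0.0, 0.0]]
ft_force: [-0.6, -1.5, 2.5]
grip_width: 0.0658
```

It has touched down at z = 0.0457, where 0.0456 was predicted. Releasing.

>>> {"fn": "drive_tool", "kwargs": {
  "targets": [
    [[0,0,0,0,0,0,0.6],[0,0,0,0,0,0,0.8],[0,0,0,0,0,0,1],[0,0,0,0,0,0,1],[0,0,0,0,0,0,1]]
  ]
}}

```text
time_s: 17.2
position: [0.4847, 0.3748, 0.0453]
tool_rot: [[0.0, 0.895, 0.446], [0.0, 0.446, -0.895], [-1.0, 0.0, -0.0]]
ft_force: [-0.4, -0.4, 0.4]
grip_width: 0.0853
```

```bash
python3 - <<'E'
from h import *
todo([.485,.374,.0456])
w=get_image('wrist');save(w,'w9')
E
```

```text
t 17.2 pos [0.4847 0.3748 0.0453] units [-0.006 -0.001  0.018] tool axes [[0.0, 0.8948, 0.4465], [0.0, 0.4465, -0.8948], [-1.0, 0.0, -0.0]] F [-0.36 -0.36  0.42] w 0.0853
```

View pics/w9.png

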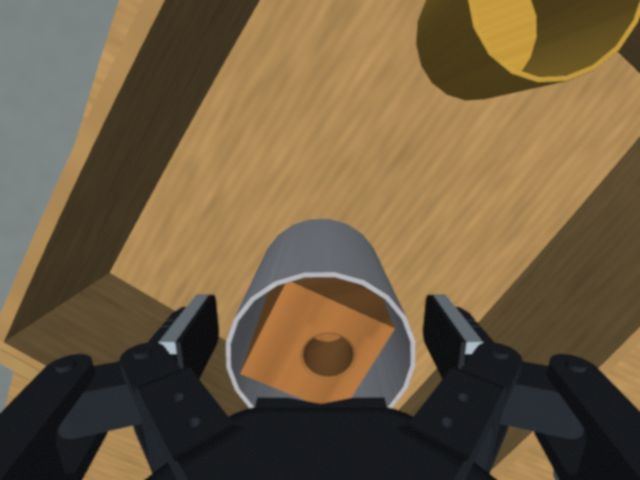

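The fingers are clear on both sides of the tin's rim, which spans columns 228 to 414. Rising.

>>> {"fn": "drive_tool", "kwargs": {
  "targets": [
    [[-0.2,0,0,0,0,0,1],[-0.4,0,0,0,0,0,1],[-0.6,0,0,0,0,0,1],[-0.7,0,0,0,0,0,1],[-0.7,0,0,0,0,0,1]]
  ]
}}

```text
time_s: 17.75
position: [0.4845, 0.3747, 0.1774]
tool_rot: [[0.0, 0.895, 0.446], [0.0, 0.446, -0.895], [-1.0, 0.0, -0.0]]
ft_force: [0.3, 0.3, 0.4]
grip_width: 0.0855
```

>>> {"fn": "drive_tool", "kwargs": {
  "targets": [
    [[-0.6,-0.3,0,0,0,0,1],[-0.2,-0.6,0,0,0,0,1],[0,-0.6,0,0,0,0,1],[0,-0.3,0,0,0,0,1],[0,0,0,0,0,0,1]]
  ]
}}

```text
time_s: 18.25
position: [0.4028, 0.3342, 0.2166]
tool_rot: [[0.001, 0.895, 0.447], [0.0, 0.447, -0.895], [-1.0, 0.001, -0.0]]
ft_force: [-0.6, 0.1, 1.1]
grip_width: 0.085
```

```bash
python3 - <<'E'
from h import *
todo([.485,.374,.2])
w=get_image('wrist');save(w,'w10');s=get_image('scene');save(s,'s10')
t=get_image('top');save(t,'t10')
E
```

```text
t 18.25 pos [0.4028 0.3342 0.2166] units [0.335 1.827 0.023] tool axes [[0.0009, 0.8946, 0.4468], [0.0005, 0.4468, -0.8946], [-1.0, 0.001, -0.0]] F [-0.64  0.06  1.09] w 0.085
```

View pics/w10.png

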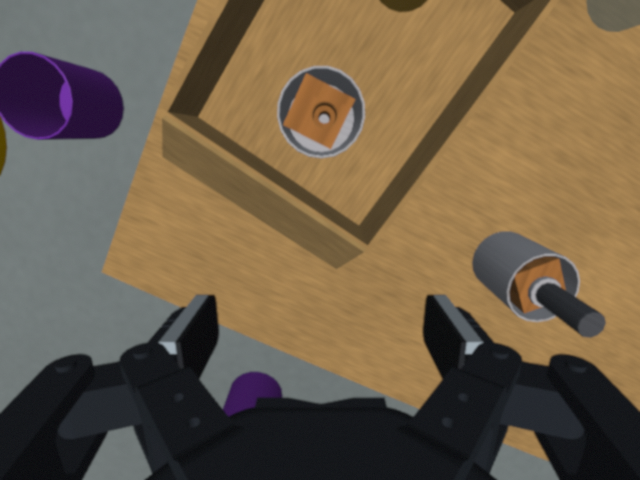

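View pics/s10.png

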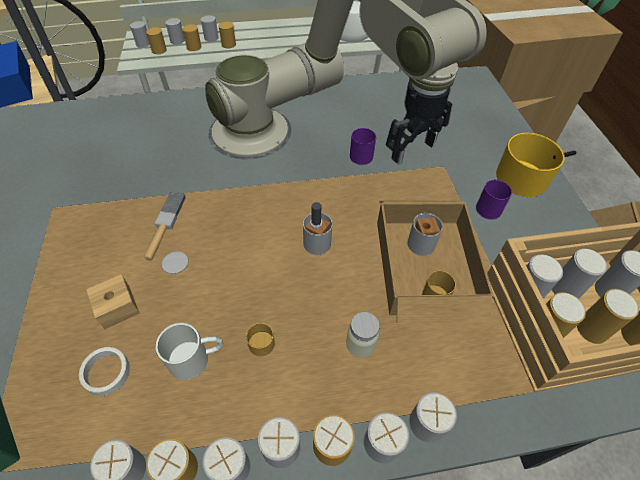

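The last pictures show the narrow-bore tin upright on the carton floor at (425,233) in the scene view. The gauge is home in the other tin at (317,232), and nothing else has moved. Handing in.

```bash
python3 -c "
from rig import *
print(close_job())"
```

```text
the job is handed in; nothing more can be done
None
```

The plug gauge is fully home in the full-bore tin, which is still standing on the cardboard sheet. The narrow-bore tin stands upright in the free end of the carton. The job was handed in at about 18 s.

- **Choosing the tin:** The cameras showed the tin's floor through one bore and a ledge with a small hole in the other. I tried the gauge only in the first tin. It passed the 24 mm depth without resistance and stopped hard at the collar, at 99.3 mm where 99.3 mm was predicted, with about 23 N of pressing force. The narrow bore was judged by sight alone; I did not try the gauge in it.
- **Placing the other tin:** I lowered it until it touched the carton floor (45.7 mm, predicted 45.6 mm) with about 2.5 N measured, then let go.
- **Last checks:** The final scene and wrist pictures show both tins upright, the collar down on its core, the other things where they were, and the gripper clear. The cameras disagreed by up to 4 mm on where the tins were. I used the wrist camera's value, and it fitted.

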